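# Hang the small peg caddy back on the laundry rail

## Robot

A 6-joint arm with a two-finger parallel gripper is mounted at the origin on the work surface. World frame = base frame: x ahead of the robot, y to its left, z up, the work surface at z = 0. Lengths are in m, angles in rad, forces in N, time in s.
With the tool pointing down it reaches from about 0.375 to 0.9 m from the base axis. Payload 3.1 kg.
Tool frame: the origin (TCP) lies midway between the tips of the shut fingers; the grasp point (between the pads) lies 19 mm behind it; z points along the fingers, y is the line along which they close (so a half turn about z gives the same grasp; the last joint's range is limited). The gripper opens to 85 mm and grips with 20 to 120 N. Pads are 22 mm wide; open, the fingers measure 114 mm over their backs; the gripper's body (76 mm by 85 mm) begins 54 mm behind the grasp point. The pads swing forward as they close: fully open they stand 13 mm farther back than shut.
Start: joints at [-1.278, 0.527, 1.433, -0, 1.181, -0.178], TCP at [0.284, -0.557, 0.231] pointing down, gripper open.
Joint ranges: [-3.08, 3.08], [-0.75, 2.2], [0.22, 2.44], [-1.43, 4.57], [0, 2.65], [-2.85, 2.85]. Speed limits (rad/s): [2.79, 2.79, 3.14, 3.14, 3.14, 3.14].

## Interface

Orientations are given as a unit quaternion [x, y, z, w].
In Python, from station import manip gives the robot as it stands.
- The arm moves only by the tool step_arm, never from a script. Its argument "targets" is text: rows parted by semicolons, each of 4 numbers parted by spaces: the shift along the tool's x, y, z in mm, then the turn about the tool's z in degrees. A call has 1 to 12 rows; each row is the pose to reach, as a shift and turn from the pose commanded when the call began, along the tool's axes at that moment; what a row does not reach only later rows make up. A row lasts 1/10 s, in which the tool goes at most 50 mm and 8.59 degrees, less where a joint would pass 70% of its speed; a pose out of reach is approached as far as the arm can. A call with a gripper value outside its range is refused whole. "gripper" is the closure, from 0 (fully open) to 1 (shut), set as the call begins (left out, the last holds). The fingers move at their own pace and stop on an object; "squeeze" is the grip in N (left out, the last holds). Time passes only in rows, so rows that repeat a pose let the fingers close. It gives the time, the measured TCP pose, the force, the opening and the grip force at its end, in the units of the state.
- manip.sense(): the state, without advancing time (a new reading comes with each control period).
- manip.snapshot(name): name is "side" or "top" or "wrist"; returns the picture (480x640x3 uint8, red, green, blue); there is no depth.
- manip.get_calibration(name): a dict with "fov_y" (degrees; the focal length in pixels is half the picture's height over the tangent of half this angle, whatever the lens; pixels are square), "cx", "cy" (the principal point, pixels), "extrinsics" (4x4, takes a point from camera to world coordinates); the wrist camera has in their place "tool_from_camera" (4x4, takes a point from camera to tool coordinates, whose origin is the TCP and whose axes are the flange's). Camera axes: x right, y down, z forward; pixel columns grow to the right and rows downward; lengths in m; the calibration is good to about 2 mm. A picture is of the moment at which its call begins: read the wrist's pose just before it. get_calibration takes no time and is no camera call.
- manip.sign_off(): hands the job in; it is judged then, once.
Trained networks look in the newest picture that a camera, given by its name, has taken for a name from the list of things; names that differ only in an ending like _2 or _b are one class to them, and where a whole thing is asked for, a point or a joint stands for the part that bears it (a point fixed in the world has none). Each returns a list of dicts, best first, with "p" (0 to 1); they miss things now and then, are a little off and sometimes report something else, mostly with a low value. They report only what shows in the picture. A call takes as long as a camera call.
- manip.recognise(camera, query): "position" ([column, row] in pixels, amid what is visible of it).
- manip.masks_of(camera, query): "pixels" (480x640 bool, what is visible of it) and "position" ([column, row] in pixels, amid what is visible of it).
- manip.mark_of(camera, query): "position" ([column, row] in pixels: a listed point, or the origin of a listed thing).
The state is a dict: "t": time; "q": joint angles; "qd": joint speeds; "tau": joint torques, N m; "tcp_pos": TCP position; "tool_rot": TCP orientation; "force": force on the tool from outside, world axes, zero at the start; "ft_torque": the same for the moment, N m; "finger_gap": opening from 0.0 (shut) to 1.0 (fully open); "gripper_force": force on a finger pad.
Only numpy, scipy, OpenCV 4.12 (cv2) and the standard library are available. Lean on these libraries where they do the work, as an engineer would, in place of code of your own. Each camera call takes 0.05 s, during which the arm holds its last target. There are 200 camera calls.

## Task

Hang the small hooked clothes-peg caddy (the narrow one, not the wide one) on the wooden rail board, in the gap between the hanging scrubbing brush and the hanging dustpan: lower its hook over the board's top edge with its cup on the robot's side of the board, like its neighbours. Leave the brush and the dustpan hanging where they are, and do not drop the caddy: let go only once it hangs on the board.

Things in the scene. Friction and masses are not known exactly. Their poses are not given: they have to be found in the camera images.
- caddy_grip (a point): Small peg caddy, 60 (y) x 45 x 60 mm white cup, upright. Strap on its back wall bends to +x as a hook; on it an upright tab 10 (x) x 30 x 50 mm. Point: tab centre, 124 mm above the cup's base, 20 mm behind (+x) cup centre, 29 above the hook's underside. Hook opening: 2.5 to 36.5 mm behind the point; rear lip 4 mm thick, 27 long. z up. The like caddy 110 mm wide and the hookless tub are not wanted.
- rail_top (a point): Fixed upright wooden rail board on two posts, 340 mm long (y), 12 mm thick (x). Point: middle of its top edge, 150 mm above the worktop. x: across the board, away from the robot's side, where things hang; y: along it; z up. Hung squarely, the caddy's axes are parallel to these.
- brush: Wooden scrubbing brush, loose, hung on the board by a strap hook, left or right of the gap: 70 mm wide (y), stands out 43 mm from the board's face. Origin: middle of its lower edge, 20.5 mm in front of the board's face, 110 mm below its hook's underside (top 114 mm). Axes as the board's.
- dustpan: Small steel dustpan, loose, hung on the board by a strap hook on the other side of the gap (86 to 106 mm free between the two): 70 mm wide (y), stands out 40 mm. Origin: middle of its lower edge, 20.5 mm in front of the board's face, 110 mm below its hook's underside (top 114 mm). Axes as the board's.

How it is judged:
By the outcome, as a careful person would: the job done as asked, in the order asked, and still so for the second after the job is handed in, with the robot touching nothing.
It also fails if it takes over 51 s, if anything falls off the work surface, if the arm or the gripper's body presses on something with over 40 N, if the wrist force passes 120 N, or if a joint passes its speed limit or range.

## Working session

There is one attempt and no reset: what is moved stays moved. The work goes in short steps, Python scripts to look and compute and a tool call to move; the robot and the scene stay as the last step left them, time stands still between calls to the robot, and variables do not carry over. Pictures are saved under pics/ and viewed, at most 11 in all, crops included, and the job is handed in when it is done.

Besides the shell and the picture viewer there is one more tool, called as name(argument=value, ...), one argument or row to a line, values as JSON. step_arm: Moves the arm, as the interface text tells. Its arguments: {"type":"object","properties":{"targets":{"type":"string"},"gripper":{"type":"number"},"squeeze":{"type":"number"}},"required":["targets"]}

```bash
mkdir -p pics
cat > h.py <<'E'
import numpy as np, cv2
from scipy.spatial.transform import Rotation as R
from station import manip
def cam(name):
    c=manip.get_calibration(name); f=240/np.tan(np.radians(c["fov_y"])/2)
    if "extrinsics" in c: T=np.array(c["extrinsics"])
    else:
        s=manip.sense(); W=np.eye(4); W[:3,:3]=R.from_quat(s["tool_rot"]).as_matrix(); W[:3,3]=s["tcp_pos"]
        T=W@np.array(c["tool_from_camera"])
    return f,c["cx"],c["cy"],T
def ray(C,p):
    f,cx,cy,T=C; d=T[:3,:3]@np.array([(p[0]-cx)/f,(p[1]-cy)/f,1]); return T[:3,3],d/np.linalg.norm(d)
def atz(C,p,z):
    o,d=ray(C,p); return o+d*(z-o[2])/d[2]
def tri(rs):
    A=0;b=0
    for o,d in rs:
        P=np.eye(3)-np.outer(d,d); A=A+P; b=b+P@o
    x=np.linalg.solve(A,b); return x,[np.linalg.norm((np.eye(3)-np.outer(d,d))@(x-o)) for o,d in rs]
def proj(C,X):
    f,cx,cy,T=C; p=T[:3,:3].T@(np.array(X)-T[:3,3]); return np.array([cx+f*p[0]/p[2],cy+f*p[1]/p[2]])
def snap(name,fn=None):
    C=cam(name); im=manip.snapshot(name)
    if fn: cv2.imwrite("pics/"+fn,im[:,:,::-1])
    return C,im
E
python3 - <<'E'
from h import *
np.set_printoptions(precision=4,suppress=True)
s=manip.sense(); print(s["t"],s["tcp_pos"],s["tool_rot"])
C={}
for n in ["side","top","wrist"]:
    C[n],_=snap(n,n+"0.png"); print(n,C[n][0],C[n][3])
    for q in ["caddy_grip","rail_top","brush","dustpan"]:
        for r in manip.mark_of(n,q)[:3]: print(n,q,np.round(r["position"],1),round(r["p"],2))
print(manip.sense()["t"])
E
```

```text
0.0 [ 0.2833 -0.5563  0.2303] [ 0.9724  0.2332 -0.0001 -0.0011]
side 449.05937221192676 [[-0.9962 -0.0664  0.056   0.5106]
 [-0.0864  0.6927 -0.716   0.6343]
 [ 0.0088 -0.7181 -0.6959  0.7895]
 [ 0.      0.      0.      1.    ]]
side caddy_grip [358.2 213.2] 0.71
side rail_top [302.8 317. ] 0.58
side brush [320.4 397.4] 0.72
side dustpan [316.7 318.5] 0.89
top 581.1736357426672 [[ 0.0041 -0.991   0.1337  0.4048]
 [-1.     -0.004   0.001  -0.0116]
 [-0.0005 -0.1337 -0.991   1.1033]
 [ 0.      0.      0.      1.    ]]
top caddy_grip [398.3 266.8] 0.74
top rail_top [208.5 211.3] 0.78
top brush [177.7 241.5] 0.69
top dustpan [268.1 228.2] 0.77
wrist 337.6958592722976 [[ 0.4526 -0.8445 -0.2864  0.3575]
 [-0.8917 -0.4287 -0.1451 -0.5206]
 [-0.0002  0.321  -0.9471  0.3744]
 [ 0.      0.      0.      1.    ]]
0.75
```

View pics/side0.png

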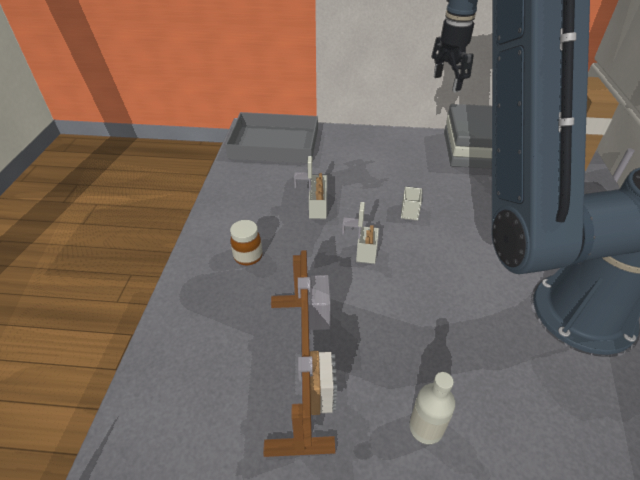

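View pics/top0.png

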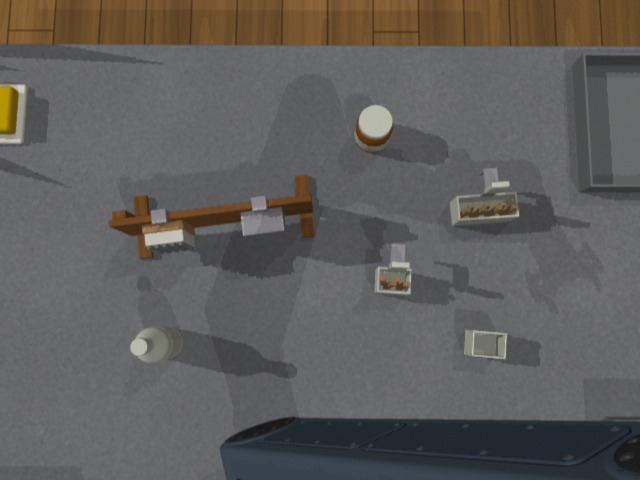

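Run:
```python
from h import *
np.set_printoptions(precision=4,suppress=True)
S,T=cam("side"),cam("top")
for n,a,b,z in [("grip",(358.2,213.2),(398.3,266.8),.124),("rail",(302.8,317),(208.5,211.3),.15),("brush",(320.4,397.4),(177.7,241.5),.04),("pan",(316.7,318.5),(268.1,228.2),.04)]:
    print(n,*tri([ray(S,a),ray(T,b)]),atz(S,a,z),atz(T,b,z))
```

```text
grip [ 0.4967 -0.134   0.1254] [np.float64(0.0035139008250815217), np.float64(0.0035139008250817147)] [ 0.5001 -0.1364  0.124 ] [ 0.4933 -0.1338  0.124 ]
rail [0.5831 0.1829 0.158 ] [np.float64(0.0020917248742246754), np.float64(0.0020917248742244243)] [0.5862 0.1767 0.15  ] [0.5825 0.1846 0.15  ]
brush [0.547  0.2634 0.0359] [np.float64(0.0003111912955223324), np.float64(0.0003111912955222663)] [0.5471 0.2653 0.04  ] [0.5461 0.2624 0.04  ]
pan [0.5716 0.0963 0.0363] [np.float64(0.0006026904334956136), np.float64(0.0006026904334959156)] [0.5707 0.0991 0.04  ] [0.5716 0.0959 0.04  ]
```

The side view shows the narrow caddy with its tab at about (360,213). The wide caddy is at (315,180), the tub at (412,203), the pan at (318,300), the brush at (320,380) and the gap at about (305,330). The top view agrees, with the tab at (399,266) and the board running from (112,222) to (312,205). The network's picks match both pictures, so I'm moving above the caddy.

step_arm(
  targets="38 -28 -3 -6.3;76 -56 -6 -12.6;115 -84 -9 -18.9;153 -112 -12 -25.2;191 -140 -15 -31.5;229 -167 -18 -37.8;267 -195 -21 -44.1;306 -223 -24 -50.4;344 -251 -27 -56.7;382 -279 -30 -63;382 -279 -30 -63;382 -279 -30 -63",
  gripper=0,
)

```text
t: 1.95
tcp_pos: [0.4977, -0.1341, 0.2615]
tool_rot: [0.706, 0.708, -0.0, 0.0]
force: [0.2, -0.6, -0.7]
finger_gap: 1.001
gripper_force: 0.0
```

Run:
```python
from h import *
np.set_printoptions(precision=4,suppress=True)
s=manip.sense(); print(s["t"],s["tcp_pos"],s["q"],R.from_quat(s["tool_rot"]).as_matrix())
C,im=snap("wrist","w1.png"); T,im=snap("top"); S,im2=snap("side")
for q in ["caddy_grip","rail_top","brush","dustpan"]:
  for n in ["wrist","top","side"]:
    for r in manip.mark_of(n,q)[:2]: print(n,q,np.round(r["position"],1),round(r["p"],2))
a=cv2.resize(im[170:330,90:430],(800,376))
cv2.imwrite("pics/t1.png",a[:,:,::-1])
```

```text
1.95 [ 0.4977 -0.1341  0.2615] [-0.4798  0.3422  1.668  -0.0006  1.1308 -0.4816] [[-0.002   1.      0.0002]
 [ 1.      0.002  -0.0007]
 [-0.0007  0.0002 -1.    ]]
wrist caddy_grip [313.7 224.4] 0.83
top caddy_grip [399.9 263.9] 0.72
top caddy_grip [267.4 227.7] 0.43
side caddy_grip [359.5 211.6] 0.84
top rail_top [209.  208.1] 0.67
side rail_top [302.7 318.5] 0.75
top brush [173.6 240.2] 0.94
side brush [321.  398.3] 0.98
top dustpan [265.8 227.3] 0.64
side dustpan [315.8 317.6] 0.86
```

View pics/w1.png

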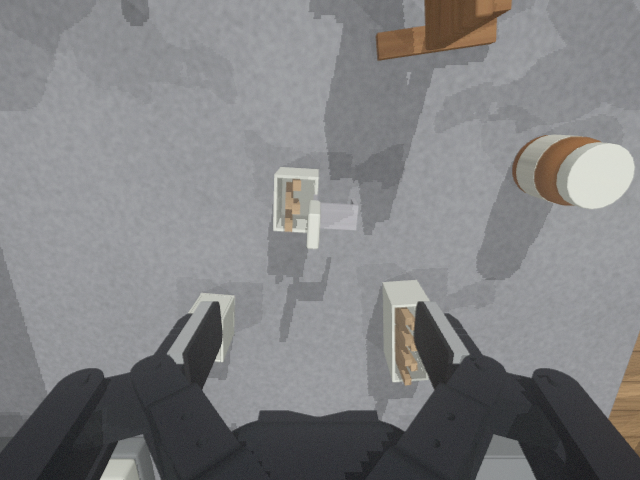

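View pics/t1.png

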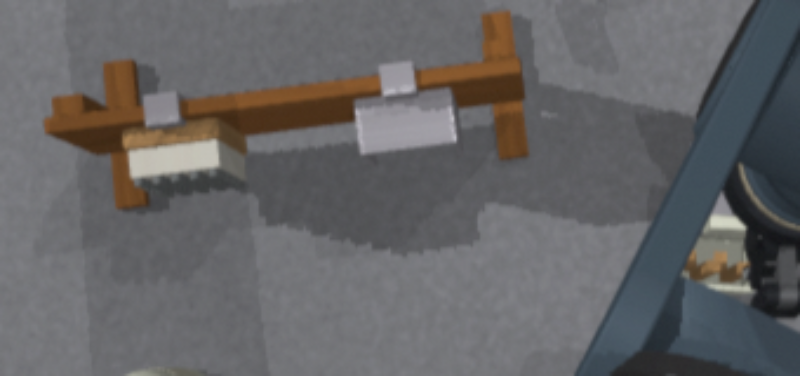

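The wrist view shows the caddy cup at (298,200) and its tab at (315,225), nearly square to the tool. The top crop shows the board tilted about 7°, with the brush left and the pan right of an empty gap. Next I fit the board's back top edge and the caddy's yaw.

Run:
```python
from h import *
np.set_printoptions(precision=4,suppress=True)
W,S,T=cam("wrist"),cam("side"),cam("top")
g=tri([ray(W,(313.7,224.4)),ray(S,(359.5,211.6)),ray(S,(358.2,213.2)),ray(T,(398.3,266.8))]);print("grip",g)
print("W at .124",atz(W,(313.7,224.4),.124))
for n,a,b in [("rail",(302.7,318),(209,209)),("brush",(320.8,398),(175.5,241)),("pan",(316.2,318),(267,227.8))]: print(n,*tri([ray(S,a),ray(T,b)]))
im=cv2.imread("pics/top0.png")[:,:,::-1].astype(int)
m=(im[:,:,0]-im[:,:,2]>45)
P=[]
for c in list(range(170,248))+list(range(270,294)):
    r=np.where(m[195:232,c])[0]
    if len(r): P.append((c,r[0]+195))
P=np.array(P)
X=np.array([atz(T,(c,r-0.5),.15)[:2] for c,r in P]);
k=np.polyfit(X[:,1],X[:,0],1); res=X[:,0]-np.polyval(k,X[:,1]); ok=abs(res)<.003
k=np.polyfit(X[ok,1],X[ok,0],1); print("back edge x=",k,"yaw",np.degrees(np.arctan(-k[0])),ok.sum(),len(ok),res[ok].std())
# yellow-ish row extents of whole board ends
rows=m[190:232,:]; cs=np.where(rows.any(0))[0]; print("cols",cs[(cs>100)&(cs<330)][[0,-1]])
# caddy yaw: tab/cup mask in wrist picture
w=cv2.imread("pics/w1.png")[:,:,::-1].astype(int); wm=((w.min(2)>195)).astype(np.uint8); wm[:150]=0;wm[260:]=0;wm[:,:250]=0;wm[:,370:]=0
for q in ["caddy_grip"]:
    for r in manip.masks_of("wrist",q)[:2]:
        p=r["pixels"]; ys,xs=np.where(p); print(r["p"],xs.min(),xs.max(),ys.min(),ys.max())
c=cv2.imread("pics/w1.png")[150:270,240:400]; cv2.imwrite("pics/w1c.png",cv2.resize(c,(800,600),interpolation=cv2.INTER_CUBIC))
```

```text
grip (array([ 0.4962, -0.1352,  0.1275]), [np.float64(0.0028334743526544446), np.float64(0.0022723281753420596), np.float64(0.004401171465919612), np.float64(0.003698316179723682)])
W at .124 [ 0.4941 -0.1383  0.124 ]
rail [0.5854 0.1828 0.1555] [np.float64(4.069561330187133e-05), np.float64(4.069561330183241e-05)]
brush [0.5466 0.2664 0.0402] [np.float64(0.0003684804336546946), np.float64(0.000368480433654627)]
pan [0.5721 0.098  0.0401] [np.float64(0.0002625107615628358), np.float64(0.0002625107615628269)]
back edge x= [-0.1347  0.6143] yaw 7.669249737594606 102 102 0.0004941561343302348
cols [109 313]
0.65 273 357 167 248
```

View pics/w1c.png

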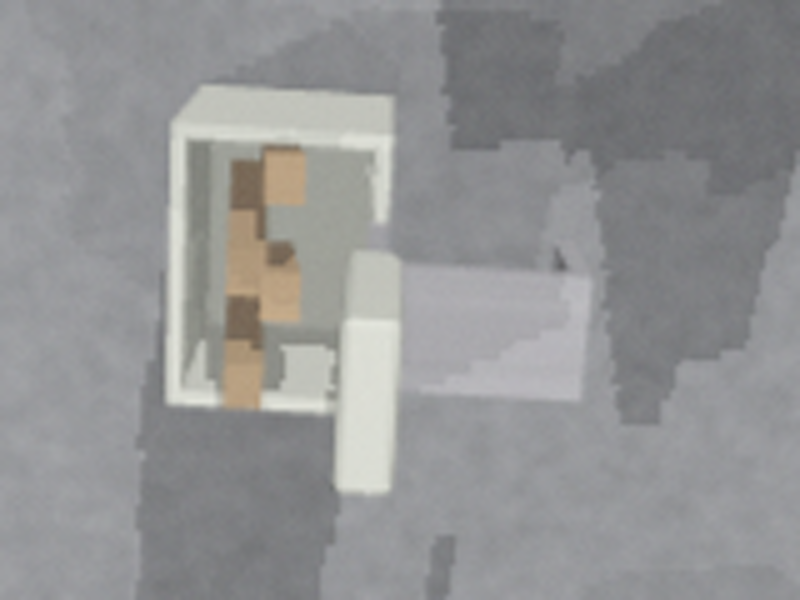

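The crop shows the tab's top face with corners at about (345,320), (400,318), (391,490) and (336,492). The cup rim's left edge runs from (173,128) to (168,404).

Run:
```python
from h import *
np.set_printoptions(precision=4,suppress=True)
W,T=cam("wrist"),cam("top")
f=lambda x,y,z: atz(W,(240+x/5-.4,150+y/5-.4),z)
t=[f(345,320,.149),f(400,318,.149),f(391,490,.149),f(336,492,.149)]; print(np.array(t),np.mean(t,0))
for a,b in [(t[3],t[0]),(t[2],t[1]),(f(168,404,.06),f(173,128,.06))]:
    d=(b-a)[:2]; print("len",np.linalg.norm(d),"yaw",np.degrees(np.arctan2(-d[0],d[1])))
h=[f(590,272,.099),f(583,400,.099)];print(h)
# board ends (top edge) and back edge
for c,r in [(109,222),(313,205)]: print("end",atz(T,(c,r),.15))
```

```text
[[ 0.4905 -0.1219  0.149 ]
 [ 0.4991 -0.1216  0.149 ]
 [ 0.4976 -0.1503  0.149 ]
 [ 0.4887 -0.1507  0.149 ]] [ 0.494  -0.1361  0.149 ]
len 0.028776583307988764 yaw -3.4856629878964096
len 0.02873661130986 yaw -2.8903366869128466
len 0.058960696428972524 yaw -3.496584391011264
[array([ 0.5345, -0.1262,  0.099 ]), array([ 0.534, -0.151,  0.099])]
end [0.5637 0.3495 0.15  ]
end [0.5939 0.0105 0.15  ]
```

step_arm(
  targets="-2 -4 20 3.4;-2 -4 60 3.4;-2 -4 100 3.4;-2 -4 130 3.4;-2 -4 154 3.4;-2 -4 154 3.4;-2 -4 154 3.4",
)

```text
t: 3.45
tcp_pos: [0.4936, -0.1371, 0.1074]
tool_rot: [0.728, 0.686, -0.0, -0.0]
force: [-0.3, -0.1, 0.2]
finger_gap: 0.999
gripper_force: 0.0
```

Run:
```python
from h import *
C,im=snap("wrist","w2.png"); print(manip.sense()["tcp_pos"],manip.mark_of("wrist","caddy_grip"))
```

```text
[ 0.49422197 -0.13738007  0.1081781 ] [{'position': [316.9, 315.1], 'p': 0.63}]
```

View pics/w2.png

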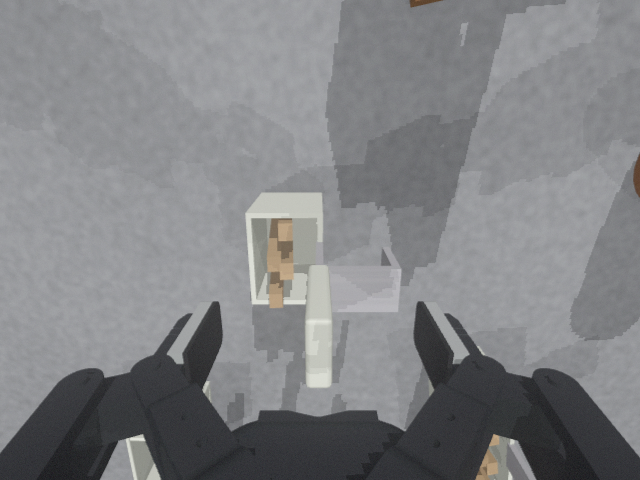

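The tab, at (318,325), is centred between the fingers (221 and 415) and square to them. Closing.

step_arm(
  targets="0 0 0 0;0 0 0 0;0 0 0 0;0 0 0 0;0 0 0 0;0 0 0 0",
  gripper=1,
  squeeze=60,
)

```text
t: 4.15
tcp_pos: [0.4935, -0.1371, 0.1075]
tool_rot: [0.728, 0.686, 0.0, 0.0]
force: [0.3, -0.1, 1.3]
finger_gap: 0.105
gripper_force: 59.9
```

step_arm(
  targets="0 0 -5 0;0 0 -20 0;0 0 -45 0;0 0 -75 0;0 0 -110 0;0 0 -145 0;0 0 -175 0;0 0 -190 0;0 0 -190 0",
)

```text
t: 5.05
tcp_pos: [0.4945, -0.1376, 0.2998]
tool_rot: [0.728, 0.686, 0.001, 0.003]
force: [-0.0, 0.5, -1.2]
finger_gap: 0.11
gripper_force: 59.5
```

Run:
```python
from h import *
np.set_printoptions(precision=4,suppress=True)
C,im=snap("wrist","w3.png"); s=manip.sense(); print(s["t"],s["tcp_pos"],s["force"])
for q in ["caddy_grip","rail_top","brush","dustpan"]:
    for r in manip.mark_of("wrist",q)[:2]: print(q,np.round(r["position"],1),round(r["p"],2))
r=[r for r in manip.mark_of("wrist","caddy_grip")]
if r:
    M=R.from_quat(s["tool_rot"]).as_matrix(); X=atz(C,r[0]["position"],s["tcp_pos"][2]+.019); print("grip in tool",M.T@(X-s["tcp_pos"]))
```

```text
5.1 [ 0.4934 -0.1371  0.298 ] [-0.4274 -0.3092 -1.9308]
caddy_grip [317.4 317. ] 0.81
grip in tool [ 0.0016  0.0012 -0.019 ]
```

View pics/w3.png

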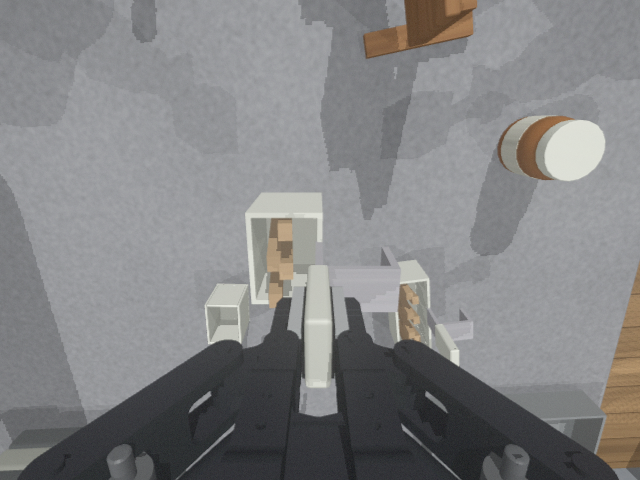

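The caddy is held, with the tab at (317,325) unchanged in the tool view and the lifted cup in sight. Carrying it over the gap.

step_arm(
  targets="15 3 0 -1;45 8 0 -2;85 14 0 -3.5;125 21 0 -5;165 28 0 -6.5;205 35 0 -8;245 41 0 -9;280 47 0 -10;305 52 0 -11;323 54 0 -11.1;323 54 0 -11.1;323 54 0 -11.1",
)

```text
t: 6.55
tcp_pos: [0.566, 0.1822, 0.2968]
tool_rot: [0.658, 0.753, -0.001, -0.0]
force: [0.1, -0.4, -1.6]
finger_gap: 0.109
gripper_force: 59.5
```

Run:
```python
from h import *
np.set_printoptions(precision=4,suppress=True)
W,iw=snap("wrist","w4.png"); T,it=snap("top","t4.png"); S,iS=snap("side","s4.png"); s=manip.sense(); print(s["t"],s["tcp_pos"],s["tool_rot"])
for q in ["caddy_grip","rail_top","brush","dustpan"]:
  for n in ["wrist","top","side"]:
    for r in manip.mark_of(n,q)[:1]: print(n,q,np.round(r["position"],1),round(r["p"],2))
w=np.hstack([cv2.resize(iw,(400,300)),cv2.resize(iS[180:480,200:500],(400,300))]); w2=np.hstack([cv2.resize(it[150:300,90:290],(400,300)),np.zeros((300,400,3),np.uint8)])
cv2.imwrite("pics/m4.png",np.vstack([w,w2])[:,:,::-1])
```

```text
6.7 [0.5664 0.181  0.2972] [ 0.6587  0.7524 -0.0004 -0.0001]
wrist caddy_grip [316.8 319. ] 0.61
top caddy_grip [183.5 199. ] 0.66
side caddy_grip [313.3 255.3] 0.62
wrist rail_top [336.8 221.9] 0.57
top rail_top [209.6 212.6] 0.85
side rail_top [302.  320.6] 0.92
wrist brush [309.8 121.6] 0.69
top brush [176.2 240.5] 0.39
side brush [322.2 396.1] 0.91
wrist dustpan [314.9 259.9] 0.74
top dustpan [268.2 229.5] 0.9
side dustpan [317.  317.1] 0.64
```

View pics/m4.png

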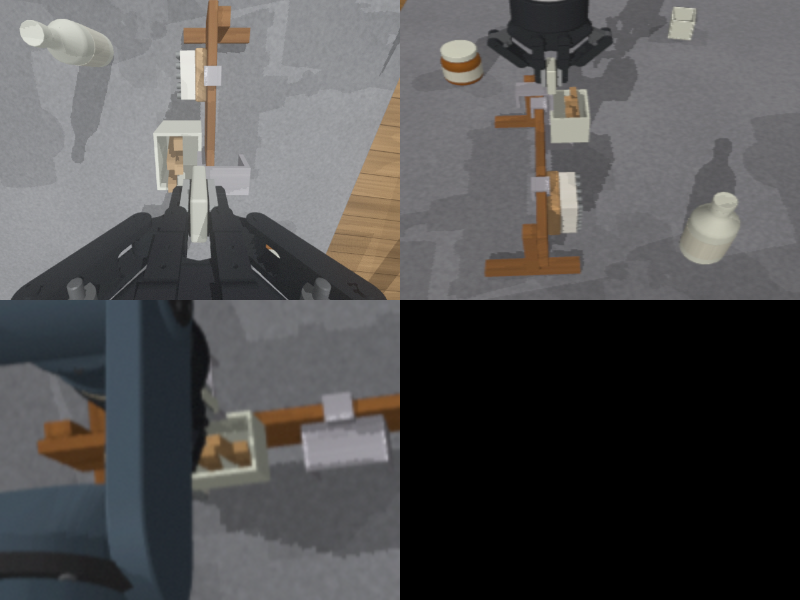

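The wrist view shows the board parallel to the tool, at full-size columns of about 332–345. The hook plate spans over it and the brush is ahead at (312,120). Now I measure the board's edges in tool axes.

Run:
```python
from h import *
np.set_printoptions(precision=4,suppress=True)
W=cam("wrist"); s=manip.sense(); M=R.from_quat(s["tool_rot"]).as_matrix(); p=np.array(s["tcp_pos"])
im=cv2.imread("pics/w4.png")[:,:,::-1].astype(int); m=(im[:,:,0]-im[:,:,2]>45)
L=[];Rr=[]
for r in range(165,255,3):
    c=np.where(m[r,322:380])[0]+322
    if len(c)>5: 
        L.append(M.T@(atz(W,(c[0]-.5,r),.15)-p)); Rr.append(M.T@(atz(W,(c[-1]+.5,r),.15)-p))
for n,A in (("left",L),("right",Rr)):
    A=np.array(A); k=np.polyfit(A[:,0],A[:,1],1); print(n,k,"angle",np.degrees(np.arctan(k[0])),"at x=0",A[:,1].mean(),A[:,0].min(),A[:,0].max())
for n,px,z in [("grip",(316.8,319),p[2]+.0165),("brush",(309.8,121.6),.04),("pan",(314.9,259.9),.04)]: print(n,M.T@(atz(W,px,z)-p))
S,T=cam("side"),cam("top")
for n,a,b,z in [("rail",(302,320.6),(209.6,212.6),.15),("brush",(321.5,397.2),(176.0,240.7),.04),("pan",(316.6,317.8),(267.5,228.5),.04)]:
    x,e=tri([ray(S,a),ray(T,b)]); print(n,x,M.T@(x-p))
# strap hooks y extents via world: brush strap rows in wrist
```

```text
left [0.0035 0.0116] angle 0.19922973731022361 at x=0 0.011615461951169505 -0.032861754209069366 0.04630072821247973
right [0.0036 0.0227] angle 0.2088827239610186 at x=0 0.02272112391014824 -0.03287032574723589 0.0462896694393882
grip [ 0.0005 -0.0003 -0.0165]
brush [ 0.0811 -0.0089  0.2573]
pan [-0.087  -0.0038  0.2573]
rail [0.5838 0.1831 0.1475] [-0.0014  0.0172  0.1498]
brush [0.5463 0.2653 0.0414] [ 0.0851 -0.0091  0.2559]
pan [0.5711 0.097  0.0395] [-0.085  -0.0069  0.2578]
```

step_arm(
  targets="-1 0 15 0;-1 0 40 0;-1 0 65 0;-1 1 85 0;-1 3 100 0;-1 5 110 0;-1 5 118 0;-1 5 124 0;-1 5 128 0;-1 5 128 0",
)

```text
t: 8.3
tcp_pos: [0.5716, 0.1818, 0.1692]
tool_rot: [0.658, 0.753, -0.0, -0.0]
force: [-1.2, 1.0, -2.0]
finger_gap: 0.102
gripper_force: 59.4
```

Run:
```python
from h import *
S,im=snap("side"); W,iw=snap("wrist"); print(manip.sense()["force"],manip.sense()["tcp_pos"])
cv2.imwrite("pics/m5.png",np.hstack([cv2.resize(im[230:430,220:420],(400,400)),cv2.resize(iw[120:440,160:480],(400,400))])[:,:,::-1])
```

```text
[ 0.14159518 -0.13783835 -2.32367345] [0.57197813 0.18189676 0.16979662]
```

View pics/m5.png

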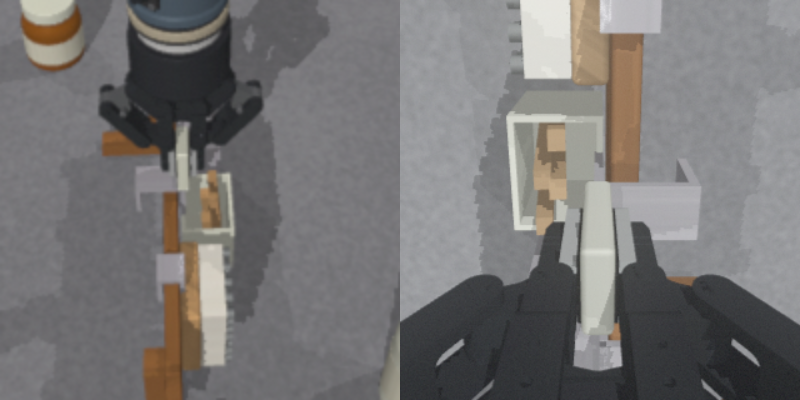

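The hook plate straddles the board, with the lip behind it and the cup in front and clear of the brush. Lowering to contact.

step_arm(
  targets="0 0 2 0;0 0 3 0;0 0 4 0;0 0 5 0;0 0 5 0",
)

```text
t: 8.9
tcp_pos: [0.5716, 0.1818, 0.1642]
tool_rot: [0.658, 0.753, -0.0, -0.0]
force: [0.5, 0.3, -1.0]
finger_gap: 0.109
gripper_force: 59.4
```

step_arm(
  targets="0 0 1 0;0 0 1 0",
)

```text
t: 9.1
tcp_pos: [0.5716, 0.1818, 0.1632]
tool_rot: [0.658, 0.753, -0.0, -0.0]
force: [-0.0, 0.8, -1.5]
finger_gap: 0.108
gripper_force: 59.4
```

step_arm(
  targets="0 0 1 0;0 0 1 0",
)

```text
t: 9.3
tcp_pos: [0.5718, 0.1818, 0.1625]
tool_rot: [0.658, 0.753, 0.0, 0.0]
force: [-0.6, -0.2, -0.1]
finger_gap: 0.109
gripper_force: 59.6
```

step_arm(
  targets="0 0 0.5 0;0 0 0.5 0;0 0 0.5 0",
)

```text
t: 9.6
tcp_pos: [0.5718, 0.1819, 0.1624]
tool_rot: [0.658, 0.753, 0.0, 0.0]
force: [-2.6, -0.7, 4.7]
finger_gap: 0.107
gripper_force: 60.2
```

step_arm(
  targets="0 0 0.5 0;0 0 0.5 0;0 0 0.5 0",
)

```text
t: 9.9
tcp_pos: [0.5718, 0.1819, 0.1624]
tool_rot: [0.658, 0.753, 0.0, 0.0]
force: [-2.7, -0.7, 7.5]
finger_gap: 0.11
gripper_force: 60.9
```

step_arm(
  targets="0 0 -0.8 0;0 1 -0.8 0;0 2 -0.8 0;0 3 -0.8 0;0 3 -0.8 0",
)

```text
t: 10.4
tcp_pos: [0.5731, 0.1821, 0.1625]
tool_rot: [0.658, 0.753, -0.001, -0.001]
force: [-5.6, -1.6, 8.3]
finger_gap: 0.109
gripper_force: 60.9
```

It touches both the top and the front face. Easing off 1 mm, then releasing.

step_arm(
  targets="0 -1.3 0 0;0 -1.3 0 0",
  squeeze=20,
)

```text
t: 10.6
tcp_pos: [0.5731, 0.1821, 0.1624]
tool_rot: [0.658, 0.753, -0.0, -0.0]
force: [-2.3, 0.3, 4.8]
finger_gap: 0.109
gripper_force: 60.5
```

step_arm(
  targets="0 0 0 0;0 0 0 0;0 0 0 0;0 0 0 0;0 0 0 0;0 0 0 0",
  gripper=0.6,
)

```text
t: 11.2
tcp_pos: [0.5734, 0.182, 0.162]
tool_rot: [0.658, 0.753, -0.0, -0.0]
force: [0.1, 0.3, -0.2]
finger_gap: 0.402
gripper_force: 0.0
```

Run:
```python
from h import *
S,im=snap("side"); W,iw=snap("wrist")
cv2.imwrite("pics/m6.png",np.hstack([cv2.resize(im[230:430,220:420],(400,400)),cv2.resize(iw[120:440,160:480],(400,400))])[:,:,::-1])
```

```text
(no output)
```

View pics/m6.png

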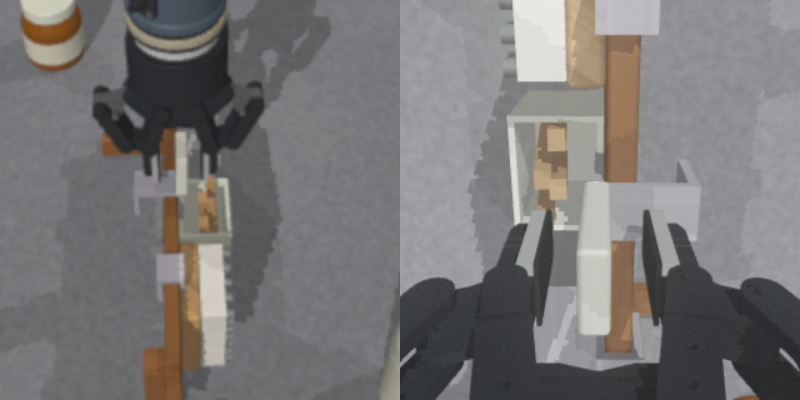

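The caddy hangs freely with the fingers clear on both sides of the tab. Opening fully and withdrawing straight up.

step_arm(
  targets="0 0 0 0;0 0 0 0;0 0 -5 0;0 0 -20 0;0 0 -45 0;0 0 -75 0;0 0 -110 0;0 0 -145 0;0 0 -160 0;0 0 -160 0",
  gripper=0.2,
)

```text
t: 12.3
tcp_pos: [0.575, 0.1823, 0.3258]
tool_rot: [0.658, 0.753, 0.003, 0.002]
force: [-0.3, 1.2, -0.5]
finger_gap: 0.802
gripper_force: 0.0
```

Run:
```python
from h import *
S,im=snap("side"); W,iw=snap("wrist"); print(manip.sense()["t"],manip.sense()["tcp_pos"])
cv2.imwrite("pics/m7.png",np.hstack([cv2.resize(im[230:430,220:420],(400,400)),cv2.resize(iw[0:400,120:520],(400,400))])[:,:,::-1])
```

```text
12.4 [0.57291072 0.18201682 0.32188398]
```

View pics/m7.png

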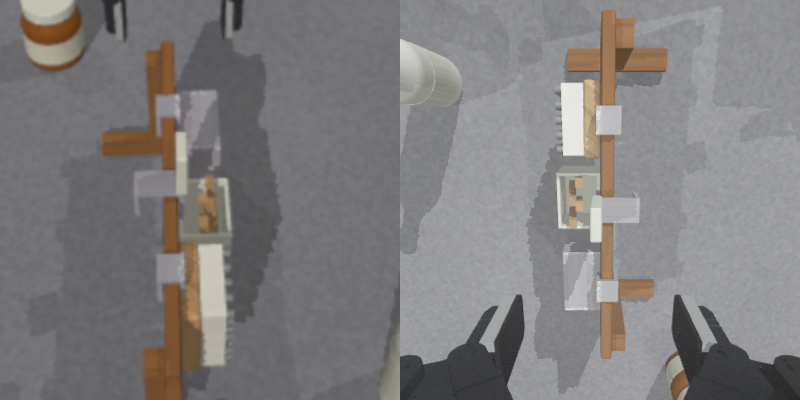

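The caddy hangs squarely in the gap between the brush and the dustpan, both still in place, and the robot is clear.

```bash
python3 -c "
from station import manip
print(manip.sign_off())"
```

```text
the job is handed in; nothing more can be done
None
```

The narrow caddy hangs on the board in the gap between the brush and the dustpan, cup on the robot's side; both neighbours still hang in place, and the job was handed in with the robot clear at about 12.4 s.

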